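# Pin the guide bush to the die ring

## Robot

A 7-joint arm with a two-finger parallel gripper is mounted at the origin on the work surface; the furniture and walls round the work are solid. World frame = base frame: x ahead of the robot, y to its left, z up, the work surface at z = 0. Lengths are in mm, angles in rad, forces in N, time in s.
With the tool pointing down it reaches from about 400 to 875 mm from the base axis. Payload 4.4 kg.
Tool frame: the origin (TCP) lies on the centre line of the jaws, within the pads' length; the fingertips stand 11 mm ahead of it and the grasp point (between the pads) lies 8 mm behind it (ctrl.tips_ahead is the distance from the TCP to the fingertips, in mm); z points along the fingers, y is the line along which they close (so a half turn about z gives the same grasp; the last joint's range is limited). The gripper opens to 85 mm and grips with 20 to 120 N. Pads are 22 mm wide; open, the fingers measure 114 mm over their backs; the gripper's body (76 mm by 85 mm) begins 54 mm behind the grasp point. The pads swing forward as they close: fully open they stand 13 mm farther back than shut.
Start: joints at [-1.339, 0.628, 0.038, 1.517, -0.027, 0.996, -0.02], TCP at [190.698, 621.411, 242.313] pointing down, gripper open.
Joint ranges: [-3.06, 3.06], [-0.37, 2.12], [-1.25, 1.32], [0.18, 2.47], [-1.1, 4.24], [0.23, 1.98], [-2.94, 2.94]. Speed limits (rad/s): [2.57, 2.57, 3.14, 3.14, 3.14, 3.14, 3.14].

## Interface

Orientations are given as [roll, pitch, yaw] about the fixed x, y, z axes, in that order (R = Rz(yaw) Ry(pitch) Rx(roll)).
In Python, from cell import ctrl, eyes, job gives the robot as it stands. The module is installed in compiled form; this text tells all that it offers.
- The arm moves only by the tool carry_out, never from a script. Its argument "moves" is a list of rows, each an object of numbers: "tx", "ty", "tz": the shift along the tool's x, y, z as a fraction of full scale; "twist": the turn about the tool's z as a fraction of full scale; "fingers": the opening, from 0 (shut) to 1 (fully open). In form: [{"tx": .., "ty": .., "tz": .., "twist": .., "fingers": ..}, ...]. A call has 1 to 12 rows; each row shifts and turns the commanded pose from where the row before left it, along the tool's axes as they then stand; what a row does not reach is not made up. Full scale, the value 1, is 0.3 m for a shift and pi rad for a turn. A row lasts 1/8 s, in which the tool goes at most 62.5 mm and 10.7 degrees, less where a joint would pass 70% of its speed; a pose out of reach is approached as far as the arm can. A call with a number of a shift or a turn outside -1 to 1 is refused whole. A call with a gripper value outside its range is refused whole. The fingers move at their own pace and stop on an object; the grip force is fixed at half the most. Time passes only in rows, so rows that do not move let the fingers close. It gives the time, the measured TCP pose, the force, the opening and the grip force at its end, in the units of the state.
- ctrl.read_state(): the state, without advancing time (a new reading comes with each control period).
- eyes.get_image(name): name is "side" or "top" or "wrist"; returns a dict with "color" (384x512x3 uint8, blue, green, red), "fovy" (degrees; the focal length in pixels is half the picture's height over the tangent of half this angle, whatever the lens; pixels are square), "cx", "cy" (the principal point, pixels), "world_from_camera" (4x4, takes a point from camera to world coordinates). Camera axes: x right, y up, looking along -z (the intrinsics and any distortion apply to the point x, -y, -z); pixel columns grow to the right and rows downward; lengths in mm; the calibration is good to about 2 mm. The wrist camera is an equidistant fisheye: a pixel r from the principal point sees the ray r / f radians off the axis. A picture is of the moment at which its call begins. There is no depth.
- job.finish_job(): hands the job in; it is judged then, once.
The state is a dict: "clock": time; "qpos": joint angles; "qd": joint speeds; "tau": joint torques, N m; "eef_pos": TCP position; "tool_rot": TCP orientation; "force": force on the tool from outside, world axes, zero at the start; "torque": the same for the moment, N m; "width": finger opening in mm; "gripper_force": force on a finger pad.
Only numpy, scipy, OpenCV 4.12 (cv2) and the standard library are available. Lean on these libraries where they do the work, as an engineer would, in place of code of your own. Each camera call takes 0.05 s, during which the arm holds its last target. There are 200 camera calls.

## Task

Line up the blanking die: set the flanged guide bush with the wide bore flange down on the die ring in the round bed, its hole over the hole of the ring. Then put the locating pin down through bush, ring and bed until its shoulder sits on the bush, and leave the pack standing there, pinned.

Things in the scene. Friction and masses are not known exactly. Their poses are not given: they have to be found in the camera images.
- die_bed: Dark steel round bed, 92 mm across, 28 mm high, fixed to the bench. Its top has a round recess 68 mm across, 4 mm deep (floor 24 mm above the bench), with a 22 mm bore in its middle going right down to the bench. Origin: on the bore's axis at the underside; z up; symmetric about z.
- die_ring: Loose flat steel ring, 62 mm across, 10 mm thick, with a 22 mm hole in its middle, lying in the recess of the bed with about 3 mm of play; its top is 34 mm above the bench. It stays in the recess. Origin: centre of its underside; z up.
- guide_bush: Loose steel bush, 30 mm high, 0.2 kg, flange down on the bench: flange 60 mm across, 6 mm thick; above it a round collar 40 mm across (grip this, any direction), from 6 to 30 mm up; 22 mm bore right through. Origin: centre of underside; z up. A second bush looks the same outside but its bore is only 8 mm: the pin cannot pass that one.
- locating_pin: Loose upright steel pin, 0.12 kg: shank 13 mm thick, 60 mm down from the origin, last 14 mm tapering to a 5 mm nose; shoulder disc 36 mm across, 5 mm thick; round grip 20 mm across, 5 to 39 mm above the origin. Hangs by its shoulder in a 17 mm hole of a fixed 66 mm high post. Origin: centre of shoulder's underside (66 mm up; 64 mm when seated in the pack); z up.
Things that resemble listed ones, but are neither listed nor needed, are in the scene too. What is shaped like the locating_pin but blue or yellow is not meant.

How it is judged:
By the outcome, as a careful person would: the job done as asked, in the order asked, and still so for the second after the job is handed in, with the robot touching nothing.
It also fails if it takes over 62 s, if anything falls off the work surface, if the arm or the gripper's body presses on something with over 40 N, if the wrist force passes 120 N, or if a joint passes its speed limit or range.

## Working session

There is one attempt and no reset: what is moved stays moved. The work goes in short steps, Python scripts to look and compute and a tool call to move; the robot and the scene stay as the last step left them, time stands still between calls to the robot, and variables do not carry over. Pictures are saved under pics/ and viewed, at most 10 in all, crops included, and the job is handed in when it is done.

Besides the shell and the picture viewer there is one more tool, called after ">>>" as name(argument=value, ...) on one line, values as JSON. carry_out: Moves the arm, as the interface text tells. Its arguments: {"type":"object","properties":{"moves":{"type":"array","items":{"type":"object","properties":{"tx":{"type":"number","minimum":-1,"maximum":1},"ty":{"type":"number","minimum":-1,"maximum":1},"tz":{"type":"number","minimum":-1,"maximum":1},"twist":{"type":"number","minimum":-1,"maximum":1},"fingers":{"type":"number"}}}}},"required":["moves"]}

```bash
mkdir -p pics
cat > h.py <<'E'
import numpy as np, cv2, sys
from cell import ctrl, eyes, job
def get(name,fn=None):
    im=eyes.get_image(name)
    if fn: cv2.imwrite('pics/'+fn,im['color'])
    return im
def foc(im): return 192/np.tan(np.radians(im['fovy'])/2)
def ray(im,u,v,fish=False):
    f=foc(im); x=(u-im['cx']); y=(v-im['cy'])
    if fish:
        r=np.hypot(x,y); t=r/f; s=np.sin(t)/max(r,1e-9); d=np.array([x*s,-y*s,-np.cos(t)])
    else: d=np.array([x/f,-y/f,-1])
    T=np.array(im['world_from_camera']); return T[:3,3],T[:3,:3]@d
def onz(im,u,v,z,fish=False):
    o,d=ray(im,u,v,fish); return o+d*(z-o[2])/d[2]
def proj(im,p,fish=False):
    T=np.array(im['world_from_camera']); q=T[:3,:3].T@(np.array(p,float)-T[:3,3]); f=foc(im)
    x,y,z=q[0],-q[1],-q[2]
    if fish:
        r=np.hypot(x,y); t=np.arctan2(r,z); return im['cx']+f*t*x/r, im['cy']+f*t*y/r
    return im['cx']+f*x/z, im['cy']+f*y/z
E
python3 - <<'E'
from h import *
s=ctrl.read_state(); print(s, ctrl.tips_ahead)
for n in('side','top','wrist'):
    im=get(n,n+'0.png'); print(n,im['fovy'],im['cx'],im['cy'],np.round(im['world_from_camera'],3).tolist())
E
```

```text
{'clock': 0.0, 'qpos': array([-1.33878616,  0.62932878,  0.03842427,  1.51839636, -0.02703289,
        0.99631396, -0.01996944]), 'qd': array([ 5.73026533e-04, -1.23189277e-03, -2.79785781e-04, -1.96622748e-03,
        3.33136688e-05,  1.22717645e-04,  7.71468661e-04]), 'tau': array([ 4.27967288e-04, -5.63412809e+01,  1.22563317e+00, -1.93441916e+01,
        1.07320046e-02,  1.03817825e-02,  6.17324602e-06]), 'eef_pos': array([190.49879665, 620.8054037 , 241.39092042]), 'tool_rot': array([-3.13966312e+00, -1.27072957e-05,  2.84380880e+00]), 'force': array([-0.83763099, -0.32614366,  0.52301672]), 'torque': array([-0.00011891, -0.00800222, -0.03211133]), 'gripper_force': 0.0, 'width': 85.59019138880285} 11.0
side 51.332540867693105 252.14598106342808 185.193505116791 [[0.857, -0.455, 0.24, 757.683], [0.515, 0.763, -0.392, -509.066], [-0.004, 0.459, 0.888, 918.024], [0.0, 0.0, 0.0, 1.0]]
top 42.322152900552176 258.16527643310616 188.3279244342992 [[-0.182, 0.963, -0.198, 319.224], [-0.983, -0.179, 0.035, -114.252], [-0.001, 0.201, 0.98, 1020.868], [0.0, 0.0, 0.0, 1.0]]
wrist 65.70646984690485 251.627711541983 190.5660857532142 [[0.294, -0.92, -0.261, 123.902], [0.956, 0.283, 0.081, 641.739], [-0.001, -0.273, 0.962, 373.245], [0.0, 0.0, 0.0, 1.0]]
```

View pics/side0.png

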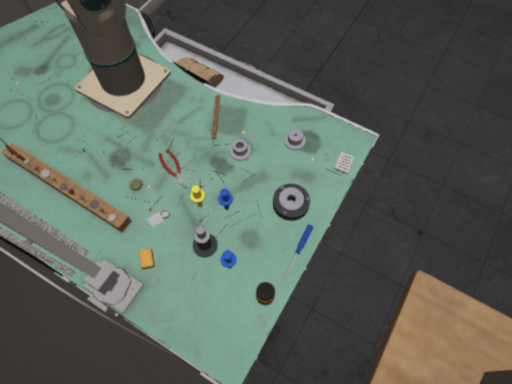

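View pics/top0.png

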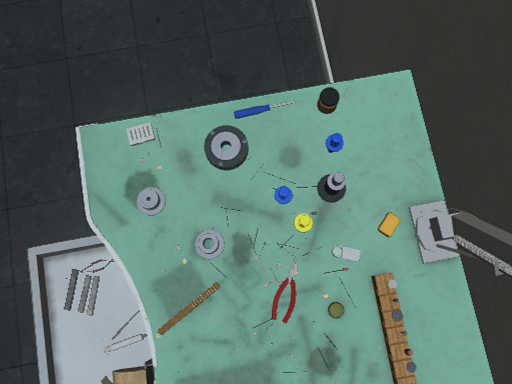

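The side view shows the wide-bore bush at about (240,149), the narrow one at (295,139), the bed at (291,201) and the pin in its post at (203,235). In the top view these are at (209,243), (151,201), (227,147) and (337,180).

Run:
```python
from h import *
S=get('side');T=get('top')
for n,im,pts in(('side',S,dict(bush=(240,149,30),nar=(295,139,30),bed=(291,201,34),pin=(202,229,105))),('top',T,dict(bush=(209,243,30),nar=(151,201,30),bed=(227,147,34),pin=(337,179,105)))):
    for k,(u,v,z) in pts.items():
        print(n,k,onz(im,u,v,z).round(1))
def crop(im,u,v,r=32): return cv2.resize(im['color'][v-r:v+r,u-r:u+r],(256,256),interpolation=cv2.INTER_NEAREST)
a=np.hstack([crop(S,240,149),crop(S,291,201),crop(S,204,238)]);b=np.hstack([crop(T,209,243),crop(T,227,147),crop(T,335,183)])
cv2.imwrite('pics/crops.png',np.vstack([a,b]))
```

```text
side bush [435.7 -41.8  30. ]
side nar [544.8  59.9  30. ]
side bed [ 622.9 -107.5   34. ]
side pin [ 500.  -297.8  105. ]
top bush [428.2 -33.4  30. ]
top nar [533.7  68.5  30. ]
top bed [ 616.5 -102.5   34. ]
top pin [ 495.  -297.3  105. ]
```

View pics/crops.png

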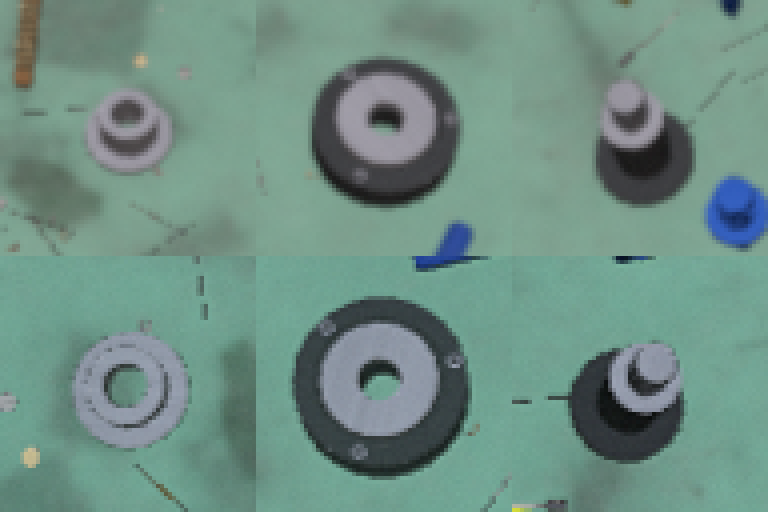

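```bash
cat >> h.py <<'E'
def tri(ims,pts,fish=None):
    A=np.zeros((3,3));b=np.zeros(3);R=[]
    for im,(u,v) in zip(ims,pts):
        o,d=ray(im,u,v);d=d/np.linalg.norm(d);P=np.eye(3)-np.outer(d,d);A+=P;b+=P@o;R.append((o,P))
    x=np.linalg.solve(A,b);return x,[np.linalg.norm(P@(x-o)) for o,P in R]
def delta(target):
    s=ctrl.read_state();p=s['eef_pos'];from scipy.spatial.transform import Rotation as Ro
    M=Ro.from_euler('xyz',s['tool_rot']).as_matrix()
    d=M.T@(np.array(target)-p);print('tcp',p.round(1),'yaw',round(s['tool_rot'][2],3),'tool d mm',d.round(1),'units',(d/300).round(4),'q',s['qpos'].round(2),'t',s['clock']);return d
E
python3 - <<'E'
from h import *
S=get('side');T=get('top')
for k,a,b in(('bush',(239.75,145),(209,243.5)),('ring',(291.2,198.2),(226,145.75)),('pin',(200.75,230.25),(338.75,176.25))):
    x,e=tri((S,T),(a,b)); print(k,x.round(1),np.round(e,1)); z=dict(bush=30,ring=34,pin=105)[k]; print(onz(S,*a,z).round(1),onz(T,*b,z).round(1))
delta((432,-38,200))
E
```

```text
bush [428.  -32.4  30.2] [1.1 1.1]
[428.5 -31.5  30. ] [427.2 -33.2  30. ]
ring [ 619.6 -100.8   34. ] [0.2 0.2]
[ 619.8 -100.6   34. ] [ 619.5 -100.9   34. ]
pin [ 499.5 -301.6  105.5] [0.1 0.1]
[ 499.3 -301.5  105. ] [ 499.7 -301.7  105. ]
tcp [190.7 621.3 242.1] yaw 2.844 tool d mm [-424.2 -559.4   42.3] units [-1.4139 -1.8647  0.1411] q [-1.34  0.63  0.04  1.52 -0.03  1.   -0.02] t 0.35
```

>>> carry_out(moves=[{"tx":-0.128,"ty":-0.092,"fingers":1},{"tx":-0.128,"ty":-0.092,"fingers":1},{"tx":-0.128,"ty":-0.092,"fingers":1},{"tx":-0.128,"ty":-0.092,"fingers":1},{"tx":-0.128,"ty":-0.092,"fingers":1},{"tx":-0.128,"ty":-0.092,"fingers":1},{"tx":-0.128,"ty":-0.092,"fingers":1},{"tx":-0.128,"ty":-0.092,"fingers":1}])

```text
validation failed for argument at $.mo...
```

```bash
python3 -c "
from h import *
delta((428,-32.4,180))"
```

```text
tcp [190.7 621.3 242.1] yaw 2.844 tool d mm [-418.7 -555.2   62.3] units [-1.3957 -1.8508  0.2078] q [-1.34  0.63  0.04  1.52 -0.03  1.   -0.02] t 0.35
```

>>> carry_out(moves=[{"tx":-0.128,"ty":-0.092,"tz":0,"twist":0,"fingers":1},{"tx":-0.128,"ty":-0.092,"tz":0,"twist":0,"fingers":1},{"tx":-0.128,"ty":-0.092,"tz":0,"twist":0,"fingers":1},{"tx":-0.128,"ty":-0.092,"tz":0,"twist":0,"fingers":1},{"tx":-0.128,"ty":-0.092,"tz":0,"twist":0,"fingers":1},{"tx":-0.128,"ty":-0.092,"tz":0,"twist":0,"fingers":1},{"tx":-0.128,"ty":-0.092,"tz":0,"twist":0,"fingers":1},{"tx":-0.128,"ty":-0.092,"tz":0,"twist":0,"fingers":1}])

```text
clock: 1.35
eef_pos: [420.5, 319.0, 242.5]
tool_rot: [3.141, 0.0, 2.844]
force: [0.9, 0.9, -0.6]
width: 85.5
gripper_force: 0.0
```

```bash
python3 -c "
from h import *
delta((428,-32.4,180))"
```

```text
tcp [420.5 319.  242.5] yaw 2.844 tool d mm [-110.2 -333.8   62.4] units [-0.3675 -1.1125  0.2079] q [-0.74  0.45  0.05  1.86 -0.03  0.83  0.6 ] t 1.35
```

>>> carry_out(moves=[{"tx":-0.0525,"ty":-0.159,"tz":0.03,"twist":0,"fingers":1},{"tx":-0.0525,"ty":-0.159,"tz":0.03,"twist":0,"fingers":1},{"tx":-0.0525,"ty":-0.159,"tz":0.03,"twist":0,"fingers":1},{"tx":-0.0525,"ty":-0.159,"tz":0.03,"twist":0,"fingers":1},{"tx":-0.0525,"ty":-0.159,"tz":0.03,"twist":0,"fingers":1},{"tx":-0.0525,"ty":-0.159,"tz":0.03,"twist":0,"fingers":1},{"tx":-0.0525,"ty":-0.159,"tz":0.03,"twist":0,"fingers":1}])

```text
clock: 2.22
eef_pos: [427.3, -32.9, 179.3]
tool_rot: [3.141, 0.001, 2.844]
force: [0.1, -0.2, -0.2]
width: 85.0
gripper_force: 0.0
```

```bash
python3 -c "
from h import *
delta((428,-32.4,30))
im=get('wrist','w1.png');print(proj(im,(428,-32.4,30),True))"
```

```text
tcp [427.3 -32.9 179.3] yaw 2.844 tool d mm [ -0.3   0.6 149.3] units [-0.0011  0.002   0.4977] q [-0.02  0.43  0.05  2.18 -0.04  0.54  1.33] t 2.225
(np.float64(251.9408534317962), np.float64(181.1114541471789))
```

View pics/w1.png

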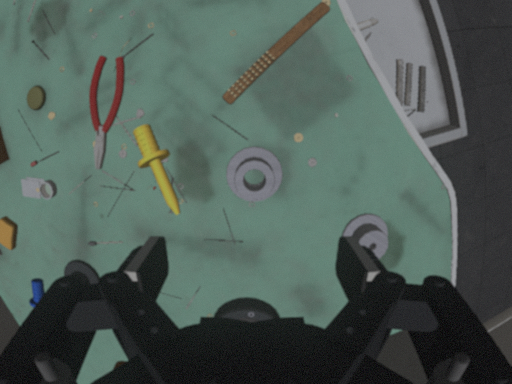

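Wrist view: the wide-bore bush is centred between the fingers, with its bore top at about (254.5,178). Its projected position was (252,181), so only a small correction is needed.

```bash
python3 -c "
from h import *
im=get('wrist');p=onz(im,254.5,178,30,True);print(p)
hsv=cv2.cvtColor(im['color'],cv2.COLOR_BGR2HSV);m=((hsv[...,1]<50)&(hsv[...,2]>60)).astype('uint8')[130:215,205:305]
cs,_=cv2.findContours(m,cv2.RETR_CCOMP,cv2.CHAIN_APPROX_NONE)
for c in cs:
    if len(c)>20:
        e=cv2.fitEllipse(c);u,v=e[0][0]+205,e[0][1]+130;print(len(c),e,(u,v),onz(im,u,v,6,True),onz(im,u,v,30,True))
"
```

```text
[424.32438764 -37.38923486  30.        ]
25 ((98.17057800292969, 5.7565999031066895), (4.972860813140869, 10.637259483337402), 177.37274169921875) (303.1705780029297, 135.7565999031067) [402.10746329  22.45886788   6.        ] [398.7761016  19.2121587  30.       ]
331 ((63.44635009765625, 39.936370849609375), (59.23179244995117, 75.54911804199219), 46.801204681396484) (268.44635009765625, 169.93637084960938) [425.97098907 -22.46662591   6.        ] [420.75720944 -22.1694935   30.        ]
48 ((54.42930221557617, 46.35737228393555), (11.94987678527832, 13.853440284729004), 142.19554138183594) (259.4293022155762, 176.35737228393555) [429.71577388 -33.51798952   6.        ] [424.20659573 -32.34909637  30.        ]
30 ((44.325321197509766, 4.327606201171875), (2.198310375213623, 16.440519332885742), 124.38255310058594) (249.32532119750977, 134.32760620117188) [384.41724145 -30.16021521   6.        ] [382.48133117 -29.25619216  30.        ]
287 ((8.71969985961914, 34.041038513183594), (23.54351806640625, 68.96751403808594), 3.5386393070220947) (213.71969985961914, 164.0410385131836) [402.531655   -75.09034051   6.        ] [399.16683195 -70.64211052  30.        ]
```

```bash
cat >> h.py <<'E'
def ell(im,u0,v0,r,zs,cond,fish=True,show=None):
    c=im['color'][v0-r:v0+r,u0-r:u0+r].astype(int); m=cond(c).astype('uint8')
    cs,h=cv2.findContours(m,cv2.RETR_CCOMP,cv2.CHAIN_APPROX_NONE)
    for k in cs:
        if len(k)>25:
            e=cv2.fitEllipse(k);u,v=e[0][0]+u0-r,e[0][1]+v0-r
            print(len(k),np.round((u,v),1),np.round(e[1],1),*[onz(im,u,v,z,fish).round(1) for z in zs])
    if show: cv2.imwrite('pics/'+show,np.hstack([cv2.resize(im['color'][v0-r:v0+r,u0-r:u0+r],(390,390),interpolation=0),cv2.cvtColor(cv2.resize(m*255,(390,390),interpolation=0),8)]))
grey=lambda c:(np.abs(c[...,1]-c[...,2])<22)&(c[...,1]-c[...,0]<12)
E
python3 -c "
from h import *
im=get('wrist');ell(im,254,175,36,(6,30),grey,show='m1.png')"
```

```text
34 [222.4 148.9] [ 5.2 10.2] [390.2 -57.7   6. ] [387.8 -54.4  30. ]
214 [261.7 172.9] [57.5 64.8] [426.9 -26.5   6. ] [421.7 -25.7  30. ]
48 [255.7 177.1] [11.3 14.7] [429.3 -33.9   6. ] [423.9 -32.5  30. ]
```

View pics/m1.png

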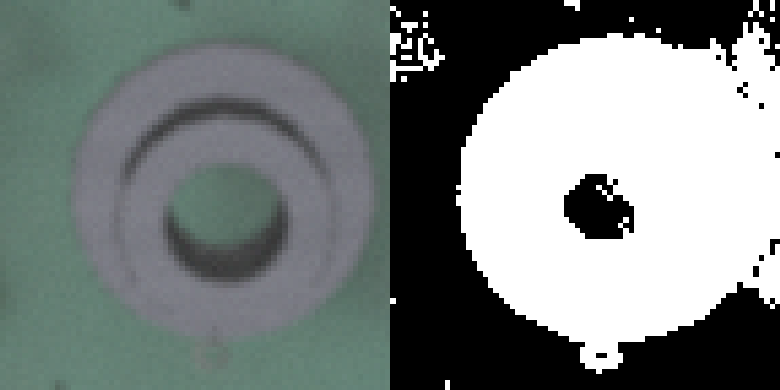

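```bash
python3 -c "
from h import *
im=get('wrist');print(onz(im,259.6,179.8,30,True),onz(im,259.4,174.1,6,True));delta((428,-31.5,60))"
```

```text
[428.06462393 -26.43529316  30.        ] [427.9038602  -25.95897244   6.        ]
tcp [427.  -32.3 179.3] yaw 2.841 tool d mm [ -0.7   1.  119.3] units [-0.0024  0.0035  0.3976] q [-0.03  0.43  0.05  2.18 -0.04  0.54  1.32] t 2.425
```

>>> carry_out(moves=[{"tx":-0.001,"ty":0.007,"tz":0.1,"twist":0,"fingers":1},{"tx":-0.001,"ty":0.006,"tz":0.1,"twist":0,"fingers":1},{"tx":0,"ty":0,"tz":0.06,"twist":0,"fingers":1},{"tx":0,"ty":0,"tz":0,"twist":0,"fingers":1}])

```text
clock: 2.92
eef_pos: [428.2, -26.1, 100.6]
tool_rot: [3.142, -0.002, 2.847]
force: [-0.1, 0.2, 0.5]
width: 85.4
gripper_force: 0.0
```

```bash
python3 -c "
from h import *
delta((428,-30,19))
im=get('wrist');u,v=map(int,proj(im,(428,-30,20),True));print(u,v);ell(im,u,v,50,(6,30),grey,show='m2.png')"
```

```text
tcp [428.2 -26.1 100.6] yaw 2.847 tool d mm [-1.1 -3.8 81.6] units [-0.0038 -0.0126  0.2719] q [-0.02  0.59  0.03  2.24 -0.05  0.32  1.33] t 2.925
246 204
28 [209.3 246.1] [ 1.9 13.9] [459.2 -72.9   6. ] [448.9 -65.8  30. ]
332 [252.9 195.2] [74.2 90.4] [426.7 -24.3   6. ] [419.8 -22.3  30. ]
57 [242.  201.6] [13.3 16.3] [429.2 -34.2   6. ] [422.1 -31.2  30. ]
63 [199.4 162.2] [ 8.6 13.7] [388.8 -56.4   6. ] [386.  -51.1  30. ]
```

View pics/m2.png

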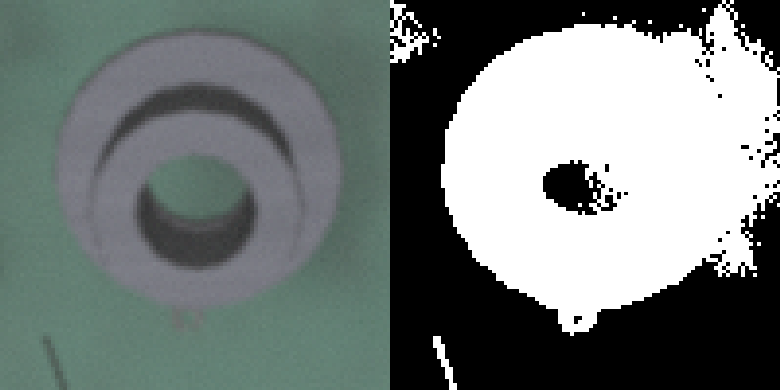

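```bash
python3 -c "
from h import *
im=get('wrist');print(onz(im,246.3,208.4,30,True),onz(im,246.8,196.8,6,True));delta((428,-30,19))"
```

```text
[428.80761405 -30.20184261  30.        ] [427.43723609 -29.75919603   6.        ]
tcp [429.2 -26.7 101.8] yaw 2.846 tool d mm [ 0.2 -3.5 82.8] units [ 0.0007 -0.0117  0.2759] q [-0.02  0.58  0.03  2.24 -0.05  0.32  1.33] t 3.025
```

>>> carry_out(moves=[{"tx":0,"ty":-0.0125,"tz":0.1,"twist":0,"fingers":1},{"tx":0,"ty":0,"tz":0.1,"twist":0,"fingers":1},{"tx":0,"ty":0,"tz":0.072,"twist":0,"fingers":1},{"tx":0,"ty":0,"tz":0,"twist":0,"fingers":1},{"tx":0,"ty":0,"tz":0,"twist":0,"fingers":0.3},{"tx":0,"ty":0,"tz":0,"twist":0,"fingers":0.3},{"tx":0,"ty":0,"tz":0,"twist":0,"fingers":0.3},{"tx":0,"ty":0,"tz":0,"twist":0,"fingers":0.3},{"tx":0,"ty":0,"tz":0,"twist":0,"fingers":0.3},{"tx":0,"ty":0,"tz":0,"twist":0,"fingers":0.3}])

```text
clock: 4.28
eef_pos: [419.7, -35.6, 46.8]
tool_rot: [-3.122, -0.021, 2.845]
force: [-0.1, 0.7, -0.1]
width: 25.4
gripper_force: 0.0
```

```bash
python3 -c "
from h import *
delta((428.2,-30.3,19));get('wrist','w3.png')"
```

```text
tcp [419.7 -35.6  46.8] yaw 2.845 tool d mm [-7.2  8.1 27.5] units [-0.024   0.0269  0.0917] q [ 0.11  0.71 -0.15  2.26  0.49  0.23  0.79] t 4.275
```

>>> carry_out(moves=[{"tx":0,"ty":0,"tz":-0.1,"twist":0,"fingers":1},{"tx":0,"ty":0,"tz":-0.1,"twist":0,"fingers":1},{"tx":0,"ty":0,"tz":0,"twist":0,"fingers":1}])

```text
clock: 4.7
eef_pos: [422.5, -34.9, 108.3]
tool_rot: [-3.124, -0.017, 2.845]
force: [-0.4, -0.5, -0.0]
width: 78.5
gripper_force: 0.0
```

```bash
python3 -c "
from h import *
delta((428.2,-30.3,19));print(ctrl.read_state()['tool_rot'])"
```

```text
tcp [422.5 -34.9 108.3] yaw 2.845 tool d mm [-5.6  7.7 89.1] units [-0.0187  0.0256  0.2969] q [ 0.21  0.58 -0.28  2.22  0.43  0.41  0.84] t 4.7
[-3.12356101 -0.01747704  2.84458285]
```

>>> carry_out(moves=[{"tx":-0.019,"ty":0.026,"tz":0,"twist":0,"fingers":1},{"tx":0,"ty":0,"tz":0.04,"twist":0,"fingers":1},{"tx":0,"ty":0,"tz":0.04,"twist":0,"fingers":1},{"tx":0,"ty":0,"tz":0.04,"twist":0,"fingers":1},{"tx":0,"ty":0,"tz":0.04,"twist":0,"fingers":1},{"tx":0,"ty":0,"tz":0,"twist":0,"fingers":1}])

```text
clock: 5.45
eef_pos: [426.9, -29.6, 57.4]
tool_rot: [-3.121, -0.023, 2.846]
force: [-0.6, 0.7, -0.8]
width: 85.1
gripper_force: 0.0
```

```bash
python3 -c "
from h import *
delta((428.2,-30.3,19));print(ctrl.read_state()['tool_rot'])"
```

```text
tcp [426.9 -29.6  57.4] yaw 2.846 tool d mm [-2.4  0.5 38.4] units [-0.008   0.0017  0.128 ] q [ 0.13  0.69 -0.19  2.24  0.49  0.29  0.77] t 5.45
[-3.12129251 -0.02349048  2.84551168]
```

>>> carry_out(moves=[{"tx":-0.007,"ty":0.0,"tz":0.03,"twist":0,"fingers":1},{"tx":0,"ty":0,"tz":0.025,"twist":0,"fingers":1},{"tx":0,"ty":0,"tz":0.025,"twist":0,"fingers":1},{"tx":0,"ty":0,"tz":0,"twist":0,"fingers":1}])

```text
clock: 5.95
eef_pos: [428.8, -30.5, 34.0]
tool_rot: [-3.122, -0.022, 2.845]
force: [-0.1, 0.4, -0.5]
width: 85.3
gripper_force: 0.0
```

```bash
python3 -c "
from h import *
delta((428.2,-30.3,19));print(ctrl.read_state()['tool_rot'])"
```

```text
tcp [428.8 -30.5  34. ] yaw 2.845 tool d mm [ 0.3  0.4 15.1] units [0.001  0.0012 0.0502] q [ 0.12  0.74 -0.18  2.24  0.6   0.24  0.67] t 5.95
[-3.12217141 -0.0221306   2.84535272]
```

>>> carry_out(moves=[{"tx":0,"ty":0,"tz":0.025,"twist":0,"fingers":1},{"tx":0,"ty":0,"tz":0.022,"twist":0,"fingers":1},{"tx":0,"ty":0,"tz":0,"twist":0,"fingers":1}])

```text
clock: 6.32
eef_pos: [428.6, -30.8, 20.3]
tool_rot: [-3.122, -0.022, 2.845]
force: [0.4, -1.0, 1.4]
width: 85.1
gripper_force: 0.0
```

```bash
python3 -c "
from h import *
delta((428.2,-30.3,19));print(ctrl.read_state()['tool_rot'])"
```

```text
tcp [428.6 -30.8  20.3] yaw 2.845 tool d mm [0.5 0.4 1.3] units [0.0016 0.0012 0.0044] q [ 0.15  0.78 -0.23  2.24  0.81  0.24  0.46] t 6.325
[-3.12238594 -0.02173039  2.84528625]
```

Reached. Closing on the collar.

>>> carry_out(moves=[{"tx":0,"ty":0,"tz":0,"twist":0,"fingers":0.3},{"tx":0,"ty":0,"tz":0,"twist":0,"fingers":0.3},{"tx":0,"ty":0,"tz":0,"twist":0,"fingers":0.3},{"tx":0,"ty":0,"tz":0,"twist":0,"fingers":0.3},{"tx":0,"ty":0,"tz":0,"twist":0,"fingers":0.3},{"tx":0,"ty":0,"tz":0,"twist":0,"fingers":0.3}])

```text
clock: 7.08
eef_pos: [429.0, -30.7, 21.2]
tool_rot: [-3.122, -0.02, 2.845]
force: [-1.2, -0.6, 8.5]
width: 38.5
gripper_force: 59.1
```

>>> carry_out(moves=[{"tx":0,"ty":0,"tz":-0.05,"twist":0,"fingers":0.3},{"tx":0,"ty":0,"tz":-0.1,"twist":0,"fingers":0.3},{"tx":0,"ty":0,"tz":-0.15,"twist":0,"fingers":0.3},{"tx":0,"ty":0,"tz":0,"twist":0,"fingers":0.3}])

```text
clock: 7.58
eef_pos: [432.9, -29.5, 112.6]
tool_rot: [-3.124, -0.016, 2.844]
force: [0.8, -0.4, -2.8]
width: 38.0
gripper_force: 60.8
```

```bash
python3 -c "
from h import *
delta((619.6,-100.8,110));s=ctrl.read_state();print(s['tool_rot'],s['force'],s['width'])"
```

```text
tcp [432.9 -29.5 112.6] yaw 2.844 tool d mm [-199.4  -13.5   -0.4] units [-0.6648 -0.0449 -0.0013] q [ 0.34  0.61 -0.5   2.19  0.63  0.51  0.62] t 7.575
[-3.1241871  -0.01609492  2.84447873] [ 0.82568475 -0.39490382 -2.84150948] 38.023614360581696
```

>>> carry_out(moves=[{"tx":-0.1,"ty":-0.009,"tz":0,"twist":0,"fingers":0.3},{"tx":-0.133,"ty":-0.009,"tz":0,"twist":0,"fingers":0.3},{"tx":-0.133,"ty":-0.009,"tz":0,"twist":0,"fingers":0.3},{"tx":-0.133,"ty":-0.009,"tz":0,"twist":0,"fingers":0.3},{"tx":-0.133,"ty":-0.009,"tz":0,"twist":0,"fingers":0.3},{"tx":-0.033,"ty":0,"tz":0,"twist":0,"fingers":0.3},{"tx":0,"ty":0,"tz":0,"twist":0,"fingers":0.3}])

```text
clock: 8.45
eef_pos: [616.9, -100.6, 104.8]
tool_rot: [-3.122, -0.024, 2.845]
force: [0.1, 0.1, -2.7]
width: 38.3
gripper_force: 60.7
```

```bash
python3 -c "
from h import *
delta((619.6,-100.8,110));s=ctrl.read_state();print(s['tool_rot'],s['width'])
S=get('side');T=get('top');W=get('wrist');r=60
o=[]
for im,f in((S,0),(T,0),(W,1)):
    u,v=map(int,proj(im,(619.6,-100.8,70),f));u=min(max(u,r),512-r);v=min(max(v,r),384-r);print(u-r,v-r);o.append(cv2.resize(im['color'][v-r:v+r,u-r:u+r],(264,264),interpolation=cv2.INTER_CUBIC))
cv2.imwrite('pics/c3.png',np.hstack(o))"
```

```text
tcp [ 616.9 -100.6  104.8] yaw 2.845 tool d mm [-2.5  0.5 -5.2] units [-0.0084  0.0015 -0.0175] q [ 0.43  0.83 -0.55  1.67  0.57  0.84  0.9 ] t 8.45
[-3.12158974 -0.02377425  2.84512557] 38.26940486149135
232 131
164 80
192 172
```

View pics/c3.png

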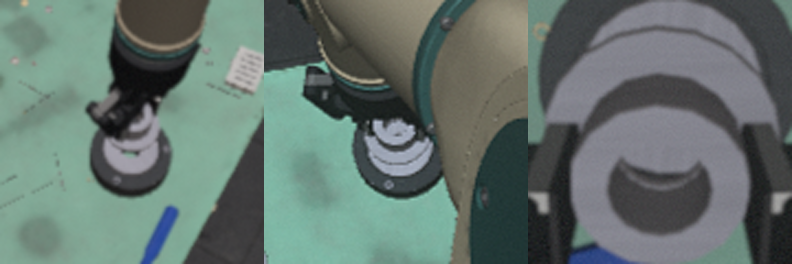

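Wrist crop: the bush sits squarely in the jaws, bore at about (252,256), with the ring and bed partly visible behind it. Next I'll measure the ring and bed centres from the visible edge arcs in the wrist view.

```bash
cat >> h.py <<'E'
from scipy.optimize import least_squares
def edge(im,c,z,r0,sign,angs,fish=True,w=8):
    g=cv2.GaussianBlur(im['color'],(3,3),0)[...,1].astype(np.float32); P=[]
    for a in angs:
        rs=np.arange(r0-w,r0+w,.25); uv=np.array([proj(im,(c[0]+r*np.cos(a),c[1]+r*np.sin(a),z),fish) for r in rs],np.float32)
        v=cv2.remap(g,uv[:,:1],uv[:,1:],cv2.INTER_LINEAR)[:,0]; d=(v[6:]-v[:-6])*sign; k=d.argmax()
        if d[k]>25: P.append((rs[k+3],a))
    P=np.array(P); X=np.c_[c[0]+P[:,0]*np.cos(P[:,1]),c[1]+P[:,0]*np.sin(P[:,1])]
    f=least_squares(lambda q:np.hypot(*(X-q).T)-r0,c[:2],loss='soft_l1')
    print('n',len(P),'centre',f.x.round(2),'res',np.abs(f.fun).mean().round(2),'deg',np.degrees(P[:,1]).round().astype(int).tolist(),'r',P[:,0].round(1).tolist()); return f.x
E
python3 -c "
from h import *
W=get('wrist');print(onz(W,252,256,114,True))
c=(619.6,-100.8); T=W['world_from_camera'];up=np.arctan2(T[1][1],T[0][1]);print('up',np.degrees(up))
A=up+np.radians(np.arange(-75,76,10))
edge(W,c,34,31,-1,A);edge(W,c,28,46,1,A)
print(ctrl.read_state()['eef_pos'])
"
```

```text
[613.97124881 -98.73183511 114.        ]
up 163.35406666469765
n 16 centre [619.83 -99.19] res 0.29 deg [88, 98, 108, 118, 128, 138, 148, 158, 168, 178, 188, 198, 208, 218, 228, 238] r [32.8, 32.2, 32.2, 32.5, 32.0, 32.2, 31.8, 31.2, 31.2, 30.8, 30.5, 30.0, 29.8, 29.5, 29.2, 31.2]
n 16 centre [619.2  -98.65] res 0.9 deg [88, 98, 108, 118, 128, 138, 148, 158, 168, 178, 188, 198, 208, 218, 228, 238] r [46.8, 46.8, 47.0, 47.0, 47.8, 48.2, 48.5, 48.2, 47.8, 47.0, 46.2, 45.2, 44.0, 44.0, 43.8, 43.2]
[ 616.62368471 -100.16619284  106.15256487]
```

```bash
python3 -c "
from h import *
delta((620.8,-100.,60))"
```

```text
tcp [ 616.6 -100.2  106.2] yaw 2.846 tool d mm [-5.   2.3 46. ] units [-0.0166  0.0076  0.1534] q [ 0.43  0.83 -0.56  1.67  0.57  0.84  0.9 ] t 8.65
```

>>> carry_out(moves=[{"tx":-0.0166,"ty":0.0076,"tz":0.05,"twist":0,"fingers":0.3},{"tx":0,"ty":0,"tz":0.06,"twist":0,"fingers":0.3},{"tx":0,"ty":0,"tz":0.043,"twist":0,"fingers":0.3},{"tx":0,"ty":0,"tz":0,"twist":0,"fingers":0.3}])

```text
clock: 9.15
eef_pos: [620.7, -100.6, 58.5]
tool_rot: [-3.121, -0.025, 2.845]
force: [-1.1, -0.0, -1.8]
width: 38.4
gripper_force: 60.7
```

```bash
python3 -c "
from h import *
delta((620.8,-100.,54.5))
W=get('wrist');c=(619.6,-99.5); T=W['world_from_camera'];up=np.arctan2(T[1][1],T[0][1])
A=up+np.radians(np.arange(-75,76,10))
edge(W,c,28,46,1,A)
c=(619,-99.5)
z=60-20.5;edge(W,c,z+6,30,-1,A);edge(W,c,z,30,-1,A); edge(W,c,z+30,11,1,up+np.radians(np.arange(100,261,20)),w=5);edge(W,c,z+30,20,-1,A,w=5);get('wrist','w4.png')
"
```

```text
tcp [ 620.7 -100.6   58.5] yaw 2.845 tool d mm [-0.   0.7  4. ] units [-0.      0.0022  0.0132] q [ 0.41  0.89 -0.52  1.68  0.61  0.77  0.86] t 9.15
n 16 centre [619.38 -98.78] res 0.85 deg [88, 98, 108, 118, 128, 138, 148, 158, 168, 178, 188, 198, 208, 218, 228, 238] r [45.5, 45.5, 45.8, 45.5, 46.5, 47.2, 47.5, 47.8, 47.2, 47.0, 46.2, 45.5, 44.8, 45.0, 44.8, 44.5]
n 16 centre [617.14 -97.99] res 0.69 deg [88, 98, 108, 118, 128, 138, 148, 158, 168, 178, 188, 198, 208, 218, 228, 238] r [30.0, 30.8, 31.5, 31.8, 32.5, 32.8, 32.8, 32.8, 32.8, 32.2, 32.2, 29.2, 29.5, 29.8, 29.5, 29.5]
n 16 centre [617.84 -98.44] res 0.2 deg [88, 98, 108, 118, 128, 138, 148, 158, 168, 178, 188, 198, 208, 218, 228, 238] r [30.8, 31.0, 31.2, 31.5, 31.5, 31.8, 31.5, 31.5, 31.5, 31.2, 31.2, 30.8, 30.5, 29.2, 29.5, 30.0]
n 9 centre [617.84 -99.48] res 0.11 deg [263, 283, 303, 323, 343, 363, 383, 403, 423] r [11.0, 10.5, 10.2, 10.0, 10.0, 10.0, 10.0, 10.0, 10.2]
n 16 centre [619.28 -99.87] res 0.22 deg [88, 98, 108, 118, 128, 138, 148, 158, 168, 178, 188, 198, 208, 218, 228, 238] r [19.0, 19.2, 19.5, 19.5, 19.5, 19.5, 19.8, 19.8, 20.0, 19.8, 20.0, 19.8, 20.0, 19.8, 19.8, 19.5]
```

View pics/w4.png

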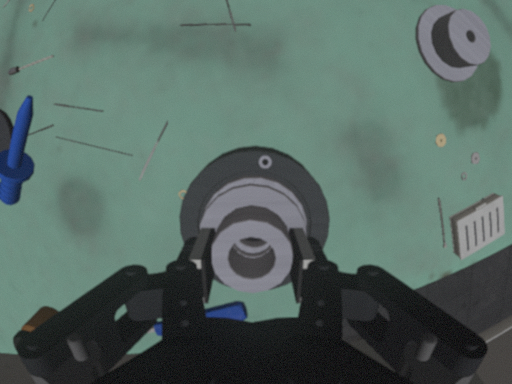

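Wrist view: the bush at (252,252) is concentric with the bed and ring, about 1 mm short in x. I'll lower it gently.

>>> carry_out(moves=[{"tx":-0.003,"ty":0,"tz":0.007,"twist":0,"fingers":0.3},{"tx":0,"ty":0,"tz":0.004,"twist":0,"fingers":0.3},{"tx":0,"ty":0,"tz":0,"twist":0,"fingers":0.3}])

```text
clock: 9.62
eef_pos: [623.0, -101.0, 57.2]
tool_rot: [-3.122, -0.021, 2.845]
force: [-0.4, -0.3, -2.7]
width: 38.2
gripper_force: 60.7
```

>>> carry_out(moves=[{"tx":0,"ty":0,"tz":0.004,"twist":0,"fingers":0.3},{"tx":0,"ty":0,"tz":0.003,"twist":0,"fingers":0.3},{"tx":0,"ty":0,"tz":0,"twist":0,"fingers":0.3}])

```text
clock: 10.0
eef_pos: [622.9, -101.0, 55.3]
tool_rot: [-3.122, -0.021, 2.845]
force: [-1.4, 0.4, 2.4]
width: 38.5
gripper_force: 61.1
```

>>> carry_out(moves=[{"tx":0,"ty":0,"tz":0.002,"twist":0,"fingers":0.3},{"tx":0,"ty":0,"tz":0,"twist":0,"fingers":0.6},{"tx":0,"ty":0,"tz":0,"twist":0,"fingers":1},{"tx":0,"ty":0,"tz":0,"twist":0,"fingers":1},{"tx":0,"ty":0,"tz":0,"twist":0,"fingers":1},{"tx":0,"ty":0,"tz":0,"twist":0,"fingers":1}])

```text
clock: 10.75
eef_pos: [622.8, -100.9, 54.3]
tool_rot: [-3.122, -0.021, 2.845]
force: [-0.6, -0.6, -0.7]
width: 85.3
gripper_force: 0.0
```

>>> carry_out(moves=[{"tx":0,"ty":0,"tz":-0.1,"twist":0,"fingers":1},{"tx":0,"ty":0,"tz":-0.15,"twist":0,"fingers":1},{"tx":0,"ty":0,"tz":-0.15,"twist":0,"fingers":1},{"tx":0,"ty":0,"tz":-0.1,"twist":0,"fingers":1},{"tx":0,"ty":0,"tz":0,"twist":0,"fingers":1}])

```text
clock: 11.38
eef_pos: [628.4, -98.9, 207.1]
tool_rot: [-3.123, -0.016, 2.845]
force: [-0.5, 0.3, -0.8]
width: 85.6
gripper_force: 0.0
```

```bash
python3 -c "
from h import *
delta((499.5,-301.6,190));print(ctrl.read_state()['tool_rot'])
W=get('wrist');c=(619.5,-99.5); T=W['world_from_camera'];up=np.arctan2(T[1][1],T[0][1])
A=up+np.radians(np.arange(-75,76,10));B=np.radians(np.arange(0,360,20))
edge(W,c,28,46,1,B);edge(W,c,40,30,-1,A);edge(W,c,64,11,1,B,w=5);edge(W,c,64,11,-1,B,w=5);edge(W,c,64,20,-1,A,w=5)
"
```

```text
tcp [628.4 -98.9 207.1] yaw 2.845 tool d mm [  63.8 -231.2   22.3] units [ 0.2126 -0.7707  0.0745] q [ 0.46  0.72 -0.62  1.57  0.48  1.03  0.97] t 11.375
[-3.1234178  -0.01589067  2.84503186]
n 18 centre [619.75 -98.79] res 0.58 deg [0, 20, 40, 60, 80, 100, 120, 140, 160, 180, 200, 220, 240, 260, 280, 300, 320, 340] r [45.8, 45.8, 46.2, 46.2, 46.2, 45.5, 45.5, 46.0, 46.2, 45.2, 44.8, 44.2, 44.5, 44.8, 45.0, 45.0, 45.5, 45.5]
n 16 centre [618.19 -98.22] res 0.2 deg [88, 98, 108, 118, 128, 138, 148, 158, 168, 178, 188, 198, 208, 218, 228, 238] r [31.5, 31.2, 31.8, 32.0, 31.5, 31.8, 31.5, 31.5, 31.5, 31.2, 31.5, 31.0, 30.8, 30.2, 29.8, 29.2]
n 11 centre [ 621.66 -100.16] res 0.2 deg [0, 20, 40, 60, 80, 220, 260, 280, 300, 320, 340] r [13.0, 12.8, 12.2, 11.8, 10.0, 9.5, 11.2, 11.8, 12.8, 13.0, 13.0]
n 7 centre [615.87 -97.6 ] res 0.04 deg [0, 20, 40, 280, 300, 320, 340] r [7.2, 7.8, 8.8, 8.0, 7.2, 7.0, 7.0]
n 10 centre [ 622.23 -100.78] res 0.21 deg [108, 118, 128, 138, 148, 158, 168, 178, 188, 198] r [17.5, 17.2, 17.2, 17.2, 17.2, 17.2, 17.2, 17.2, 17.2, 17.2]
```

>>> carry_out(moves=[{"tx":0.0425,"ty":-0.154,"tz":0,"twist":0,"fingers":1},{"tx":0.0425,"ty":-0.154,"tz":0,"twist":0,"fingers":1},{"tx":0.0425,"ty":-0.154,"tz":0,"twist":0,"fingers":1},{"tx":0.0425,"ty":-0.154,"tz":0,"twist":0,"fingers":1},{"tx":0.0425,"ty":-0.154,"tz":0,"twist":0,"fingers":1},{"tx":0,"ty":0,"tz":0,"twist":0,"fingers":1}])

```text
clock: 12.18
eef_pos: [494.2, -306.2, 208.1]
tool_rot: [-3.12, -0.026, 2.837]
force: [0.2, 0.1, -0.1]
width: 85.3
gripper_force: 0.0
```

```bash
python3 -c "
from h import *
delta((499.5,-301.6,190));print(ctrl.read_state()['tool_rot'])
W=get('wrist');print(proj(W,(499.5,-301.6,105),True),proj(W,(499.5,-301.6,71),True))
cv2.imwrite('pics/w5.png',W['color'])
B=np.radians(np.arange(0,360,20));c=(499.5,-301.6)
edge(W,c,105,10,-1,B,w=6);edge(W,c,71,18,-1,B)
h=cv2.cvtColor(get('top')['color'],40);m=cv2.inRange(h,(105,150,60),(130,255,255));n,l,s,k=cv2.connectedComponentsWithStats(m)
T=get('top')
for i in range(1,n):
  if s[i,4]>60: print('blue',s[i],onz(T,*k[i],20).round(),onz(T,*k[i],90).round())
"
```

```text
tcp [ 494.2 -306.2  208.1] yaw 2.837 tool d mm [-4.1  6.4 17.9] units [-0.0138  0.0212  0.0595] q [ 0.89  0.65 -0.64  1.72  0.49  0.96  1.31] t 12.175
[-3.11960056 -0.02582125  2.83696336]
(np.float64(261.23354500204056), np.float64(201.73206915455268)) (np.float64(260.87386391461746), np.float64(191.45370325571835))
n 6 centre [ 496.51 -298.35] res 1.24 deg [40, 60, 140, 160, 180, 200] r [11.0, 12.5, 14.0, 14.2, 14.0, 12.0]
n 12 centre [ 496.31 -299.11] res 1.81 deg [20, 40, 60, 80, 100, 120, 140, 160, 180, 200, 220, 240] r [20.0, 19.8, 22.2, 23.0, 19.8, 21.2, 22.5, 22.5, 22.2, 21.0, 19.5, 17.8]
blue [234 105  36  13 237] [ 690. -166.   20.] [ 664. -162.   90.]
blue [293 163  34  32 337] [ 526. -262.   20.] [ 512. -252.   90.]
blue [369 166  17  22 178] [ 500. -393.   20.] [ 487. -373.   90.]
```

View pics/w5.png

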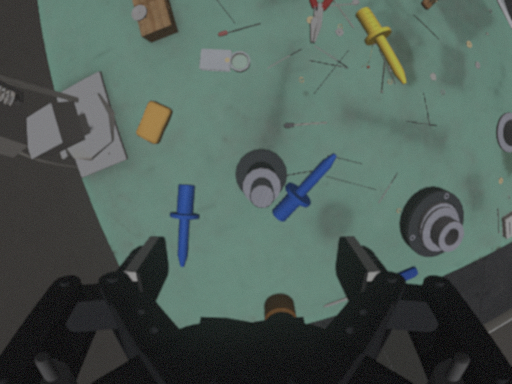

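The wrist view shows the grey pin in its post at about (262,190). The blue and yellow decoys are lying flat and not in the way. The grip top appears about 7 px above the prediction, so I'll go closer and refine.

>>> carry_out(moves=[{"tx":0.0,"ty":0.021,"tz":0.06,"twist":0,"fingers":1},{"tx":0,"ty":0,"tz":0,"twist":0,"fingers":1}])

```text
clock: 12.58
eef_pos: [499.7, -293.1, 190.7]
tool_rot: [-3.124, -0.024, 2.849]
force: [-0.8, -0.4, 0.7]
width: 85.4
gripper_force: 0.0
```

```bash
python3 -c "
from h import *
s=ctrl.read_state();print(s['eef_pos'],s['tool_rot'])
W=get('wrist');u,v=map(int,proj(W,(498,-300.5,90),True));r=40
c=W['color'][v-r:v+r,u-r:u+r];cv2.imwrite('pics/c6.png',cv2.resize(c,(560,560),interpolation=cv2.INTER_CUBIC));print(u-r,v-r)
B=np.radians(np.arange(0,360,20))
for z,R in((105,10),(71,18)):
  for sg in(1,-1): edge(W,(497.5,-300),z,R,sg,B,w=6)
"
```

```text
[ 499.74346797 -293.13512859  190.74931741] [-3.12383755 -0.02413835  2.8489252 ]
204 158
n 2 centre [ 491.23 -297.85] res 0.0 deg [120, 200] r [14.0, 14.2]
n 7 centre [ 496.62 -298.34] res 1.89 deg [40, 60, 120, 140, 160, 180, 200] r [14.0, 15.0, 10.8, 11.2, 12.0, 12.2, 11.8]Traceback (most recent call last):
  File "<string>", line 8, in <module>
    for sg in(1,-1): edge(W,(497.5,-300),z,R,sg,B,w=6)
                     ~~~~^^^^^^^^^^^^^^^^^^^^^^^^^^^^^
  File "h.py", line 47, in edge
    P=np.array(P); X=np.c_[c[0]+P[:,0]*np.cos(P[:,1]),c[1]+P[:,0]*np.sin(P[:,1])]
                                ~^^^^^
IndexError: too many indices for array: array is 1-dimensional, but 2 were indexed
```

View pics/c6.png

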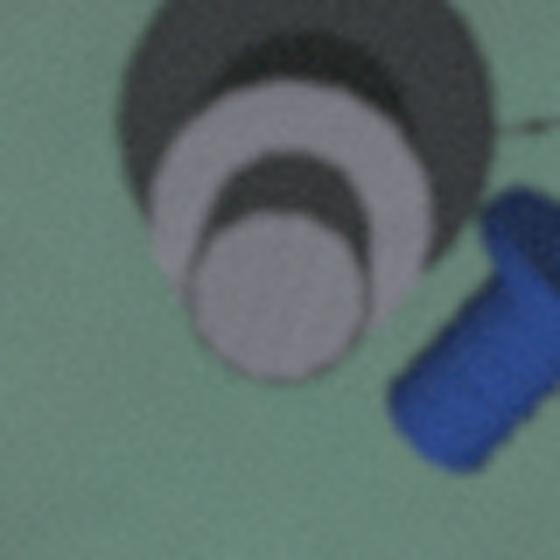

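The crop shows the grip top centred at crop (279,296), which is image (243.9,200.3). The shoulder is at crop (293,213), which is image (245.9,188.4).

```bash
python3 -c "
from h import *
W=get('wrist');print(onz(W,243.9,200.3,105,True),onz(W,245.9,188.4,71,True))
p=ctrl.read_state()['eef_pos'];print(p)
for y in (-301.6,-299.5):delta((499.,y,96))
"
```

```text
[ 496.1212939 -300.2994103  105.       ] [ 495.34269292 -299.73359996   71.        ]
[ 500.41077088 -294.51732699  192.04818699]
tcp [ 500.4 -294.5  192. ] yaw 2.847 tool d mm [-2.8 -5.4 96.1] units [-0.0092 -0.0179  0.3204] q [ 0.86  0.67 -0.63  1.74  0.5   0.92  1.29] t 12.675
tcp [ 500.4 -294.5  192. ] yaw 2.847 tool d mm [-2.1 -3.4 96.1] units [-0.0072 -0.0112  0.3203] q [ 0.86  0.67 -0.63  1.74  0.5   0.92  1.29] t 12.675
```

>>> carry_out(moves=[{"tx":-0.004,"ty":-0.0177,"tz":0.1,"twist":0,"fingers":1},{"tx":0,"ty":0,"tz":0.1,"twist":0,"fingers":1},{"tx":0,"ty":0,"tz":0,"twist":0,"fingers":1}])

```text
clock: 13.05
eef_pos: [496.7, -301.2, 130.8]
tool_rot: [-3.123, -0.025, 2.846]
force: [0.2, -0.4, -0.5]
width: 85.5
gripper_force: 0.0
```

```bash
python3 -c "
from h import *
W=get('wrist')
delta((497.5,-301,88))
B=np.radians(np.arange(0,360,15))
u,v=proj(W,(497.5,-301,105),True);print(u,v)
g=W['color'].astype(int);m=((abs(g[...,1]-g[...,2])<16)&(abs(g[...,1]-g[...,0])<25)&(g[...,1]>95)).astype('uint8')
n,l,s,k=cv2.connectedComponentsWithStats(m)
for i in range(1,n):
  if s[i,4]>150 and abs(k[i]-[u,v]).max()<60:
    print(s[i],k[i])
# rows of mask: widths
for y in range(int(v)-40,int(v)+30,4):
    x=np.flatnonzero(m[y,int(u)-40:int(u)+40])+int(u)-40
    if len(x): print(y,x.min(),x.max(),len(x))
"
```

```text
tcp [ 498.  -301.4  132.2] yaw 2.846 tool d mm [-0.4  1.1 44.2] units [-0.0014  0.0036  0.1474] q [ 0.84  0.74 -0.58  1.79  0.57  0.81  1.24] t 13.1
252.88518606640784 234.42917589453612
[ 228  187   53   59 1744] [254.01548165 215.70011468]
194 236 272 37
198 233 275 43
202 231 278 29
206 229 279 26
210 229 280 23
214 229 280 21
218 230 278 36
222 232 277 40
226 235 274 38
230 238 269 32
234 238 269 32
238 240 267 28
242 244 264 21
```

>>> carry_out(moves=[{"tx":0.001,"ty":0.004,"tz":0.08,"twist":0,"fingers":1},{"tx":0,"ty":0,"tz":0.065,"twist":0,"fingers":1},{"tx":0,"ty":0,"tz":0,"twist":0,"fingers":1},{"tx":0,"ty":0,"tz":0,"twist":0,"fingers":0.1},{"tx":0,"ty":0,"tz":0,"twist":0,"fingers":0.1},{"tx":0,"ty":0,"tz":0,"twist":0,"fingers":0.1},{"tx":0,"ty":0,"tz":0,"twist":0,"fingers":0.1},{"tx":0,"ty":0,"tz":0,"twist":0,"fingers":0.1},{"tx":0,"ty":0,"tz":0,"twist":0,"fingers":0.1},{"tx":0,"ty":0,"tz":0,"twist":0,"fingers":0.1}])

```text
clock: 14.35
eef_pos: [497.1, -301.1, 89.3]
tool_rot: [-3.122, -0.02, 2.845]
force: [-1.6, 1.5, 5.0]
width: 18.6
gripper_force: 58.5
```

>>> carry_out(moves=[{"tx":0.0013,"ty":-0.0013,"tz":-0.067,"twist":0,"fingers":0.1},{"tx":0.0013,"ty":-0.0013,"tz":-0.067,"twist":0,"fingers":0.1},{"tx":0.0013,"ty":-0.0013,"tz":-0.067,"twist":0,"fingers":0.1},{"tx":0.003,"ty":-0.003,"tz":-0.15,"twist":0,"fingers":0.1},{"tx":0,"ty":0,"tz":-0.06,"twist":0,"fingers":0.1},{"tx":0,"ty":0,"tz":0,"twist":0,"fingers":0.1}])

```text
clock: 15.1
eef_pos: [497.9, -301.2, 213.2]
tool_rot: [-3.121, -0.019, 2.845]
force: [0.0, -0.4, -2.0]
width: 18.1
gripper_force: 58.9
```

```bash
python3 -c "
from h import *
s=ctrl.read_state();print(s['force'],s['width'],s['tool_rot'])
delta((620.5,-100,212))
W=get('wrist');g=W['color'].astype(int);m=((abs(g[...,1]-g[...,2])<16)&(abs(g[...,1]-g[...,0])<25)&(g[...,1]>95)).astype('uint8')
for y in range(170,330,8):
    x=np.flatnonzero(m[y,200:310])+200
    if len(x): print(y,x.min(),x.max(),len(x))
cv2.imwrite('pics/w7.png',W['color'])
"
```

```text
[ 0.03190791 -0.37585598 -2.00155469] 18.05974746466182 [-3.12144507 -0.01880606  2.84488376]
tcp [ 497.9 -301.2  213.2] yaw 2.845 tool d mm [-58.5 228.2  -4.5] units [-0.1949  0.7608 -0.0149] q [ 0.89  0.64 -0.65  1.72  0.48  0.96  1.31] t 15.1
202 246 246 1
210 232 270 38
218 225 279 55
226 222 282 34
250 237 266 30
258 217 286 56
266 223 281 47
274 234 269 36
282 248 252 4
314 258 258 1
```

>>> carry_out(moves=[{"tx":-0.02,"ty":0.08,"tz":-0.002,"twist":0,"fingers":0.1},{"tx":-0.04,"ty":0.15,"tz":-0.003,"twist":0,"fingers":0.1},{"tx":-0.04,"ty":0.15,"tz":-0.003,"twist":0,"fingers":0.1},{"tx":-0.04,"ty":0.15,"tz":-0.003,"twist":0,"fingers":0.1},{"tx":-0.04,"ty":0.15,"tz":-0.003,"twist":0,"fingers":0.1},{"tx":-0.018,"ty":0.08,"tz":-0.001,"twist":0,"fingers":0.1},{"tx":0,"ty":0,"tz":0,"twist":0,"fingers":0.1}])

```text
clock: 16.02
eef_pos: [620.4, -97.2, 208.8]
tool_rot: [-3.123, -0.025, 2.85]
force: [-0.5, -0.8, -1.6]
width: 18.4
gripper_force: 59.0
```

```bash
python3 -c "
from h import *
s=ctrl.read_state();print(s['force'],s['width'],s['tool_rot'])
delta((621.8,-100,150))
W=get('wrist');B=np.radians(np.arange(80,250,10))
edge(W,(621,-100),28,46,1,B);edge(W,(621,-100),64,20,-1,B,w=5)
S=get('side');T=get('top');cv2.imwrite('pics/s8.png',S['color'])
# pin shank vs bush in side view: grey columns
for nm,im in(('side',S),('top',T)):
  print(nm,[np.round(proj(im,(621,-100,z)),1).tolist() for z in(64,130,190)])
g=S['color'].astype(int);m=((abs(g[...,1]-g[...,2])<16)&(abs(g[...,1]-g[...,0])<25)&(g[...,1]>80))
for y in range(120,215,4):
    x=np.flatnonzero(m[y,255:330])+255
    if len(x): print(y,x.min(),x.max(),len(x))
"
```

```text
[-0.47824729 -0.8251382  -1.63741885] 18.358173729251586 [-3.12330474 -0.02451823  2.84969229]
tcp [620.4 -97.2 208.8] yaw 2.85 tool d mm [-3.6 -1.2 58.8] units [-0.012  -0.0042  0.196 ] q [ 0.47  0.71 -0.63  1.58  0.48  1.04  0.97] t 16.025
n 17 centre [620.   -98.82] res 0.55 deg [80, 90, 100, 110, 120, 130, 140, 150, 160, 170, 180, 190, 200, 210, 220, 230, 240] r [46.5, 46.5, 46.2, 46.8, 47.2, 47.5, 48.0, 48.5, 48.2, 48.0, 47.0, 46.8, 45.8, 45.5, 45.5, 45.2, 45.0]
n 10 centre [ 622.2  -100.64] res 0.18 deg [110, 120, 130, 140, 150, 160, 170, 180, 190, 200] r [18.5, 18.8, 19.0, 18.8, 18.8, 18.8, 18.8, 19.0, 18.8, 18.8]
side [[292.8, 192.8], [295.4, 179.8], [298.0, 166.3]]
top [[224.4, 140.9], [222.1, 130.5], [219.6, 119.7]]
136 285 287 3
140 284 287 4
144 285 285 1
148 286 290 5
152 282 287 6
156 280 284 5
160 301 302 2
164 302 304 3
168 289 304 8
172 291 302 12
176 292 297 2
180 293 294 2
184 286 295 5
188 278 303 22
192 275 306 18
196 279 308 22
200 279 309 27
204 280 303 24
208 285 299 15
212 272 286 5
```

>>> carry_out(moves=[{"tx":-0.012,"ty":-0.004,"tz":0.08,"twist":0,"fingers":0.1},{"tx":0,"ty":0,"tz":0.085,"twist":0,"fingers":0.1},{"tx":0,"ty":0,"tz":0,"twist":0,"fingers":0.1}])

```text
clock: 16.55
eef_pos: [620.2, -105.2, 159.1]
tool_rot: [-3.12, -0.026, 2.843]
force: [-0.7, 0.2, -1.6]
width: 18.1
gripper_force: 58.9
```

```bash
python3 -c "
from h import *
s=ctrl.read_state();print(s['force'],s['width'],s['tool_rot'])
delta((621.5,-100,88))
S=get('side');T=get('top')
for im,u0,u1,vs in((S,255,330,range(166,214,3)),(T,190,260,range(105,165,4))):
  g=im['color'].astype(int);m=((abs(g[...,1]-g[...,2])<16)&(abs(g[...,1]-g[...,0])<25)&(g[...,1]>80))
  print([np.round(proj(im,(621,-100,z)),1).tolist() for z in(64,85,110)])
  for y in vs: print(y,''.join('#' if q else '.' for q in m[y,u0:u1]))
"
```

```text
[-0.69373785  0.20446499 -1.56232309] 18.12361613980795 [-3.11987372 -0.02620198  2.84272422]
tcp [ 620.2 -105.2  159.1] yaw 2.843 tool d mm [-1.6  6.9 70.9] units [-0.0054  0.0231  0.2364] q [ 0.46  0.77 -0.6   1.62  0.52  0.95  0.94] t 16.55
[[292.8, 192.8], [293.6, 188.8], [294.6, 183.9]]
166 ........................#######............................................
169 .......................######...................##.........................
172 ......................#####...##............#....#.........................
175 ................................................#..........................
178 ...........................................####............................
181 ...............................#.........######............................
184 ...............................##############..............................
187 .........................####..###.....####...#............................
190 .....................#.....########....########...#........................
193 ........................###########.......#######...#......................
196 ...
[... 946 characters left out ...]
........#################
129 .............................#........................################
133 ....................#####.####################........################
137 .......................###############..#######........###############
141 .....................#########.###....############.###..##############
145 ....................##############....######.######.....##############
149 .....................########...#######...########.......#############
153 ......................###########################........#############
157 ..........................###################.............############
161 ..............................#............................###########
```

>>> carry_out(moves=[{"tx":0,"ty":0,"tz":0,"twist":0,"fingers":0.1},{"tx":0,"ty":0,"tz":0,"twist":0,"fingers":0.1}])

```text
clock: 16.9
eef_pos: [623.1, -103.1, 162.2]
tool_rot: [-3.122, -0.02, 2.845]
force: [-0.8, -0.2, -1.1]
width: 18.0
gripper_force: 58.9
```

```bash
python3 -c "
from h import *
W=get('wrist')
B=np.radians(np.arange(80,250,10));edge(W,(621,-100),28,46,1,B);edge(W,(621,-100),64,20,-1,B,w=5)
delta((621.5,-100,88))
g=W['color'].astype(int);m=((abs(g[...,1]-g[...,2])<16)&(abs(g[...,1]-g[...,0])<25)&(g[...,1]>95))
for y in range(150,290,4): print(y,''.join('#' if q else '.' for q in m[y,205:300]))
print([np.round(proj(W,(622,-100.5,z),1),1).tolist() for z in (64,34)])
"
```

```text
n 17 centre [619.96 -99.12] res 0.59 deg [80, 90, 100, 110, 120, 130, 140, 150, 160, 170, 180, 190, 200, 210, 220, 230, 240] r [46.2, 46.2, 46.2, 46.5, 46.5, 47.2, 47.8, 48.0, 48.2, 48.0, 47.5, 46.8, 46.5, 45.5, 45.5, 45.2, 45.0]
n 12 centre [ 622.36 -100.36] res 0.23 deg [110, 120, 130, 140, 150, 160, 170, 180, 190, 200, 210, 220] r [18.8, 18.8, 18.8, 18.8, 18.8, 18.8, 19.0, 18.8, 19.0, 18.8, 18.8, 18.5]
tcp [ 623.  -103.   162.1] yaw 2.845 tool d mm [ 0.8  3.9 74. ] units [0.0028 0.0129 0.2467] q [ 0.46  0.77 -0.6   1.62  0.52  0.95  0.94] t 16.95
150 ...................................................#...###.....................................
154 ....................................##################################.........................
158 ...............................############################################....................
162 ...####...................#####################################################................
166 ..##..#.................##########################################################.............
170 .....................###################
[... 2288 characters left out ...]
########################################.....#####.................
266 ..................####.....########################################......####..................
270 ...........................########################################............................
274 .............................####################################..............................
278 .................................############################..................................
282 ..........................................#....##..............................................
286 ...............................................................................................
[[256.3, 196.2], [256.4, 187.2]]
```

>>> carry_out(moves=[{"tx":0.003,"ty":0.0125,"tz":0,"twist":0,"fingers":0.1},{"tx":0,"ty":0,"tz":0.02,"twist":0,"fingers":0.1},{"tx":0,"ty":0,"tz":0,"twist":0,"fingers":0.1},{"tx":0,"ty":0,"tz":0,"twist":0,"fingers":0.1}])

```text
clock: 17.45
eef_pos: [622.6, -99.2, 155.0]
tool_rot: [-3.122, -0.021, 2.845]
force: [0.1, -0.5, -0.9]
width: 17.9
gripper_force: 58.9
```

```bash
python3 -c "
from h import *
W=get('wrist')
delta((621.5,-100,88))
g=W['color'].astype(int);m=((abs(g[...,1]-g[...,2])<16)&(abs(g[...,1]-g[...,0])<25)&(g[...,1]>95))
for y in list(range(150,230,3))+[262,266]: print(y,''.join('#' if q else '.' for q in m[y,205:300]))
print([np.round(proj(W,(622,-100.5,z),1),1).tolist() for z in (64,34)])
"
```

```text
tcp [622.7 -99.2 155.1] yaw 2.845 tool d mm [-0.5  0.2 67.2] units [-0.0016  0.0007  0.2238] q [ 0.45  0.78 -0.59  1.62  0.52  0.94  0.93] t 17.5
150 ...............................................................................................
153 ...............................................................................................
156 ...................................#############################...............................
159 .............................#######################################...........................
162 .........................################################################......................
165 ##....................#####################################################....................
168 ..#.................#########################################################..................
171 ##................############################...###############################...............
174 .................####################......................######################..............
177 ................################........##########
[... 1278 characters left out ...]
#############################################......########........
219 ....................#######################################################....................
222 ..................#####################................######################..................
225 .................#################...........................#################.................
228 .............................###..............................###..............................
262 ................#####......#########################################.....#####.................
266 ..................###......########################################......####..................
[[251.8, 200.8], [252.4, 191.2]]
```

>>> carry_out(moves=[{"tx":-0.001,"ty":0.0007,"tz":0.04,"twist":0,"fingers":0.1},{"tx":-0.001,"ty":0.0007,"tz":0.04,"twist":0,"fingers":0.1},{"tx":0,"ty":0,"tz":0.03,"twist":0,"fingers":0.1},{"tx":0,"ty":0,"tz":0,"twist":0,"fingers":0.1},{"tx":0,"ty":0,"tz":0,"twist":0,"fingers":0.1}])

```text
clock: 18.12
eef_pos: [622.7, -99.2, 122.3]
tool_rot: [-3.122, -0.021, 2.845]
force: [0.5, 0.6, -1.7]
width: 18.5
gripper_force: 58.9
```

>>> carry_out(moves=[{"tx":-0.0005,"ty":0,"tz":0.025,"twist":0,"fingers":0.1},{"tx":0,"ty":0,"tz":0.025,"twist":0,"fingers":0.1},{"tx":0,"ty":0,"tz":0.025,"twist":0,"fingers":0.1},{"tx":0,"ty":0,"tz":0,"twist":0,"fingers":0.1}])

```text
clock: 18.62
eef_pos: [621.4, -99.7, 98.7]
tool_rot: [-3.122, -0.023, 2.845]
force: [-0.3, 0.5, -1.6]
width: 18.0
gripper_force: 58.9
```

>>> carry_out(moves=[{"tx":0,"ty":0,"tz":0.015,"twist":0,"fingers":0.1},{"tx":0,"ty":0,"tz":0.012,"twist":0,"fingers":0.1},{"tx":0,"ty":0,"tz":0.005,"twist":0,"fingers":0.1},{"tx":0,"ty":0,"tz":0,"twist":0,"fingers":0.1}])

```text
clock: 19.12
eef_pos: [621.8, -99.8, 90.0]
tool_rot: [-3.122, -0.021, 2.845]
force: [0.5, -0.1, -1.8]
width: 18.7
gripper_force: 58.9
```

>>> carry_out(moves=[{"tx":0,"ty":0,"tz":0.005,"twist":0,"fingers":0.1},{"tx":0,"ty":0,"tz":0.003,"twist":0,"fingers":0.1},{"tx":0,"ty":0,"tz":0,"twist":0,"fingers":0.1}])

```text
clock: 19.5
eef_pos: [621.7, -99.8, 87.6]
tool_rot: [-3.122, -0.021, 2.845]
force: [-0.2, -0.5, -1.7]
width: 18.1
gripper_force: 58.9
```

>>> carry_out(moves=[{"tx":0,"ty":0,"tz":0.004,"twist":0,"fingers":0.1},{"tx":0,"ty":0,"tz":0.002,"twist":0,"fingers":0.1},{"tx":0,"ty":0,"tz":0,"twist":0,"fingers":0.1}])

```text
clock: 19.88
eef_pos: [621.9, -99.8, 87.3]
tool_rot: [-3.122, -0.02, 2.845]
force: [-2.6, -0.2, 8.4]
width: 18.0
gripper_force: 60.1
```

Contact came at exactly the seated height, TCP z 87.3. Releasing and backing off.

>>> carry_out(moves=[{"tx":0,"ty":0,"tz":0,"twist":0,"fingers":0.5},{"tx":0,"ty":0,"tz":0,"twist":0,"fingers":1},{"tx":0,"ty":0,"tz":0,"twist":0,"fingers":1},{"tx":0,"ty":0,"tz":0,"twist":0,"fingers":1},{"tx":0,"ty":0,"tz":0,"twist":0,"fingers":1},{"tx":0,"ty":0,"tz":-0.06,"twist":0,"fingers":1},{"tx":0,"ty":0,"tz":-0.12,"twist":0,"fingers":1},{"tx":0,"ty":0,"tz":-0.15,"twist":0,"fingers":1},{"tx":0,"ty":0,"tz":-0.15,"twist":0,"fingers":1},{"tx":0,"ty":0,"tz":0,"twist":0,"fingers":1}])

```text
clock: 21.12
eef_pos: [628.2, -97.4, 235.3]
tool_rot: [-3.125, -0.012, 2.845]
force: [0.6, 0.2, -0.2]
width: 85.5
gripper_force: 0.0
```

>>> carry_out(moves=[{"tx":0.1,"ty":0.1,"tz":0,"twist":0,"fingers":1},{"tx":0.13,"ty":0.13,"tz":0,"twist":0,"fingers":1},{"tx":0.13,"ty":0.13,"tz":0,"twist":0,"fingers":1},{"tx":0.13,"ty":0.13,"tz":0,"twist":0,"fingers":1},{"tx":0.1,"ty":0.1,"tz":0,"twist":0,"fingers":1},{"tx":0,"ty":0,"tz":0,"twist":0,"fingers":1},{"tx":0,"ty":0,"tz":0,"twist":0,"fingers":1}])

```text
clock: 22.0
eef_pos: [508.0, 122.0, 230.1]
tool_rot: [-3.121, -0.021, 2.845]
force: [0.3, -0.4, 0.4]
width: 85.3
gripper_force: 0.0
```

```bash
python3 -c "
from h import *
S=get('side');T=get('top')
print([np.round(proj(S,(621,-100,z)),1).tolist() for z in(34,69,103)],[np.round(proj(T,(621,-100,z)),1).tolist() for z in(34,69,103)])
for im,u0,u1,vs in((S,255,330,range(170,216,2)),(T,190,260,range(115,170,2))):
  g=im['color'].astype(int);m=((abs(g[...,1]-g[...,2])<16)&(abs(g[...,1]-g[...,0])<25)&(g[...,1]>80))
  for y in vs: print(y,''.join('#' if q else '.' for q in m[y,u0:u1]))
"
```

```text
[[291.8, 198.2], [293.0, 191.9], [294.3, 185.3]] [[225.4, 145.1], [224.3, 140.1], [223.1, 134.9]]
170 ...........................................................................
172 ...........................................................................
174 ...........................................................................
176 ...........................................................................
178 ...........................................................................
180 ...........................................................................
182 .....................................####..................................
184 ...............................#..#########................................
186 ..........................###....###########.#.............................
188 .......................#..#########.#########...#..........................
190 .....................#.....#######........#####...#........................
192 ....................#....##########.......######...#.......................
194 ...................#....#############.
[... 2237 characters left out ...]
####.....................
153 .......................##########################.....................
155 ........................#######################.......................
157 ..........................###################...............#.........
159 ...............................##########.................#...........
161 ......................................................................
163 .......................#....#####.....................................
165 .............................###......................................
167 ......................................................................
169 ......................................................................
```

The side view shows the grip top at about (294,186). The prediction for a seated pin is (294.3,185.3), so the pack is pinned and standing.

```bash
python3 -c "
from cell import job
print(job.finish_job())"
```

```text
the job is handed in; nothing more can be done
None
```

The job is handed in at about 22 s: the wide-bore bush stands flange down on the die ring, and the pin is down through bush, ring and bed with its shoulder on the bush and the arm clear; the bush sits about 2–3 mm off the bed's axis, within the pin's play.

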